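Turn the chopper's lid to its pin and press it home

TASK

The lid of the small round electric chopper has been put on out of line. With the fingertips, push its upright tab round (either way) until the notch in the lid's edge is over the pin beside the housing's upstand, then press the middle of the lid down until it is fully seated. Do not pinch the tab, lift the lid or disturb the jars and packs standing around.

Things in the scene. Friction and masses are not known exactly. Their poses are not given: they have to be found in the camera images.
- chopper: Fixed white round housing, 176 mm across, 62.5 mm high to its black rim. Origin: underside centre, on the lid's vertical turning axis; x points away from the control panel (a block with a dial, reaching 111 mm from the axis). 135 degrees counter-clockwise from x (from above) a white upstand, 14 mm wide, 78 mm high, stands just outside the lid, 73 to 89 mm from the axis, with the pin right inside it.
- pin (a point): On the axis of the fixed upright steel pin, at the height of the lid's underside when seated (64.5 mm). The pin is 9 mm thick, 63 mm from the lid's axis, with a domed top 73.5 mm high. It is hidden by the lid unless the notch is over it; the white upstand marks its direction.
- lid (a joint): Angle of the lid, rad, counter-clockwise from above positive. 0: tab over the pin; at +3.14 or -3.14 the notch is over the pin. Starts between -2.3 and 2.3, turns both ways (stops at +-6.2) and stays where it is left (friction 0.06 N m, 1.2 N at the tab). It goes down over the pin only within about 0.045 rad of +-3.14 (the pin's dome centres a little more).
- lid_plug (a joint): Height of the lid, m: 0 raised as at the start (underside 74.5 mm, top 79.5 mm above the work surface), 0.010 fully seated; negative is lifted. A sealing ring holds it at any height; about 4 N pushes it down. Out of line the lid meets the pin after 1 mm; pressed on against it, it yields about 1 mm per 6 N and springs back when let go.
- notch (a point): The notch in the lid's edge, point 63 mm from the axis in the middle of the notch, at the lid's underside. The lid is a bare metal disc 140 mm across, 5 mm thick; the notch is 16 mm wide at the edge and 15 mm deep. In the lid's frame it lies along -x.
- tab (a point): Middle of the black upright tab on the lid, opposite the notch, 50 mm from the axis, 10 mm above the lid's top. The tab is 13 mm thick, 30 mm long in the radial direction (35 to 65 mm from the axis), 21 mm high. Its x axis points radially outwards, y in the turning direction.
- lid_centre (a point): Top of the low dome (52 mm across, 7 mm high) in the middle of the lid: where to press.
- jar_honey: Bystander, to be left alone: honey jar with a yellow lid, 58 mm across, 90 mm high. Origin: centre of its underside.
- salt_shaker: Bystander, to be left alone: salt shaker, 44 mm across, 90 mm high. Origin: centre of its underside.
- spice_jar_1: Bystander, to be left alone: slim spice jar with a black cap, 41 mm across, 105 mm high. Origin: centre of its underside.
- tuna_tin: Bystander, to be left alone: flat tin, 86 mm across, 40 mm high. Origin: centre of its underside.
- butter_pack: Bystander, to be left alone: butter pack, 73 x 102 mm, 37 mm high. Origin: centre of its underside.

How it is judged:
By the outcome, as a careful person would: the job done as asked, in the order asked, and still so for the second after the job is handed in, with the robot touching nothing.
It also fails if it takes over 45 s, if anything falls off the work surface, if the arm or the gripper's body presses on something with over 40 N, if the wrist force passes 120 N, or if a joint passes its speed limit or range.

ROBOT

A 6-joint arm with a two-finger parallel gripper is mounted at the origin on a cart in front of the work surface, level with it; the furniture and walls round the work are solid. World frame = base frame: x ahead of the robot, y to its left, z up, the work surface at z = 0. Lengths are in mm, angles in rad, forces in N, time in s.
With the tool pointing down it reaches from about 275 to 750 mm from the base axis. Payload 10.2 kg.
Tool frame: the origin (TCP) lies between the finger pads; the fingertips stand 11 mm ahead of it and the grasp point (between the pads) lies 8 mm behind it; z points along the fingers, y is the line along which they close (so a half turn about z gives the same grasp; the last joint's range is limited). The gripper opens to 85 mm and grips with 20 to 120 N. Pads are 22 mm wide; open, the fingers measure 114 mm over their backs; the gripper's body (76 mm by 85 mm) begins 54 mm behind the grasp point. The pads swing forward as they close: fully open they stand 13 mm farther back than shut.
Start: joints at [0.883, 0.313, 1.498, -0, 1.331, -0.223], TCP at [235.341, 469.304, 242.294] pointing down, gripper open.
Joint ranges: [-2.94, 2.94], [-0.97, 2.17], [0.19, 2.56], [-1.23, 4.37], [0.02, 3.11], [-2.88, 2.88]. Speed limits (rad/s): [2.39, 2.39, 3.01, 3.14, 3.14, 3.14].

INTERFACE

Orientations are given as a unit quaternion [w, x, y, z].
In Python, from rig import sense, eyes, finish_job gives the robot as it stands.
- The arm moves only by the shell command python3 -m jog 'ROWS' [FORCE]. ROWS is JSON, a list of rows, each a list of 7 numbers: the shift along the tool's x, y, z in m, then the turn, a rotation vector about the tool's x, y, z in rad, then the finger opening in m, from 0 to 0.0854. In form: [[dx, dy, dz, rx, ry, rz, gripper], ...]. A call has 1 to 5 rows; each row shifts and turns the commanded pose from where the row before left it, along the tool's axes as they then stand; what a row does not reach is not made up. A row lasts 1/10 s, in which the tool goes at most 50 mm and 8.59 degrees, less where a joint would pass 70% of its speed; a pose out of reach is approached as far as the arm can. A call is refused whole if a number of a shift passes 0.05 or a number of a turn 0.15, either way. A call with a gripper value outside its range is refused whole. The fingers move at their own pace and stop on an object; FORCE is the grip in N (left out, the last holds). Time passes only in rows, so rows that do not move let the fingers close. It gives the time, the measured TCP pose, the force, the opening and the grip force at its end, in the units of the state.
- sense(): the state, without advancing time (a new reading comes with each control period).
- eyes.capture(name): name is "scene" or "top" or "wrist"; returns the picture (480x640x3 uint8, red, green, blue); there is no depth.
- eyes.calibration(name): a dict with "fx", "fy", "cx", "cy" (pixels), "cam_to_world" (4x4, takes a point from camera to world coordinates); the wrist camera has in their place "mount" (4x4, takes a point from camera to tool coordinates, whose origin is the TCP and whose axes are the flange's). Camera axes: x right, y down, z forward; pixel columns grow to the right and rows downward; lengths in mm; the calibration is good to about 2 mm. A picture is of the moment at which its call begins: read the wrist's pose just before it. calibration takes no time and is no camera call.
- finish_job(): hands the job in; it is judged then, once.
The state is a dict: "time_s": time; "joints": joint angles; "dq": joint speeds; "tau": joint torques, N m; "eef_pos": TCP position; "ee_rot": TCP orientation; "force": force on the tool from outside, world axes, zero at the start; "wrist_torque": the same for the moment, N m; "grip_width": opening from 0.0 (shut) to 1.0 (fully open); "grip_force": force on a finger pad.
Only numpy, scipy, OpenCV 4.12 (cv2) and the standard library are available. Lean on these libraries where they do the work, as an engineer would, in place of code of your own. Each camera call takes 0.05 s, during which the arm holds its last target. There are 200 camera calls.

## Working session

There is one attempt and no reset: what is moved stays moved. The work goes in short steps, Python scripts to look and compute and a shell command to move; the robot and the scene stay as the last step left them, time stands still between calls to the robot, and variables do not carry over. Pictures are saved under pics/ and viewed, at most 14 in all, crops included, and the job is handed in when it is done.

```bash
mkdir -p pics
python3 - <<'E'
from rig import sense, eyes
import cv2,numpy as np
s=sense();print(s)
for n in ("top","scene"):
    im=eyes.capture(n);cv2.imwrite(f"pics/{n}0.png",im[:,:,::-1]);c=eyes.calibration(n);print(n,c)
print(eyes.calibration("wrist"))
E
```

```text
{'time_s': 0.0, 'joints': array([ 8.82605377e-01,  3.13454053e-01,  1.49843393e+00, -5.61103452e-06,
        1.33099617e+00, -2.23424067e-01]), 'dq': array([ 0.00060456, -0.00033024,  0.00168043,  0.00078483,  0.00038573,
        0.0015115 ]), 'tau': array([ 1.19972898e-03, -4.12267578e+01, -2.59739506e+01, -7.30218881e-05,
        4.20684490e-03, -3.71843953e-05]), 'eef_pos': array([235.17889494, 469.10845025, 241.73418007]), 'ee_rot': array([-2.81803300e-04,  2.30296852e-01,  9.73120210e-01, -5.81019747e-04]), 'force': array([-0.47083906,  0.25524473, -0.34053106]), 'wrist_torque': array([ 0.02799397, -0.02699156, -0.00930897]), 'grip_force': 0.0, 'grip_width': 0.9980473624343646}
top {'fx': 457.4210261072659, 'fy': 457.4210261072659, 'cx': 313.9806216603193, 'cy': 242.6494593871987, 'cam_to_world': array([[-8.07220944e-04, -9.83171009e-01,  1.82685837e-01,
         3.89851467e+02],
       [-9.99893923e-01,  3.45031032e-03,  1.41505757e-02,
         1.67515321e+02],
       [-1.45427586e-02, -1.82655036e-01, -9.83069502e-01,
         9.36935816e+02],
       [ 0.00000000e+00,  0.0000
[... 277 characters left out ...]
6000475e-01, -5.36559201e-01,  5.42943468e-01,
        -2.76286133e+02],
       [-1.87500192e-02, -6.99907906e-01, -7.13986946e-01,
         6.69167239e+02],
       [ 0.00000000e+00,  0.00000000e+00,  0.00000000e+00,
         1.00000000e+00]])}
{'fx': 332.46505392192233, 'fy': 332.46505392192233, 'cx': 321.48291336803175, 'cy': 240.62664700582928, 'mount': array([[ 9.96714567e-04, -9.63351885e-01, -2.68238982e-01,
         6.65446921e+01],
       [ 9.99999462e-01,  8.83452943e-04,  5.42941118e-04,
        -6.50743712e-02],
       [-2.86066832e-04, -2.68239379e-01,  9.63352248e-01,
        -1.32421953e+02],
       [ 0.00000000e+00,  0.00000000e+00,  0.00000000e+00,
         1.00000000e+00]])}
```

View pics/top0.png

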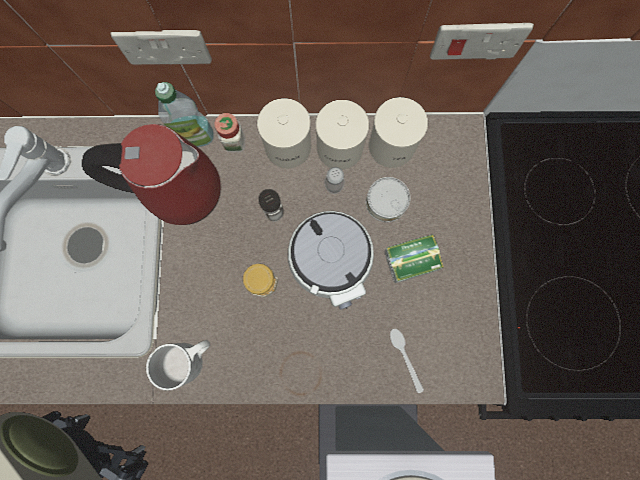

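View pics/scene0.png

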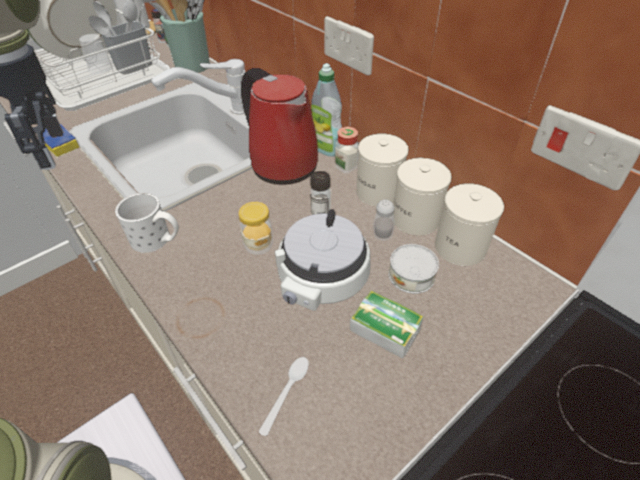

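The top view shows the chopper at about (331,252). The tab is at (316,227), the notch at (349,278), the upstand at (315,291) and the panel at (347,296). Next I'll measure these from a magnified crop.

```bash
cat > h.py <<'E'
import numpy as np, cv2
from rig import sense, eyes
from scipy.spatial.transform import Rotation as R
def cam(n,s=None):
    c=eyes.calibration(n)
    if n!="wrist": return c,c["cam_to_world"]
    q=s["ee_rot"];T=np.eye(4);T[:3,:3]=R.from_quat([q[1],q[2],q[3],q[0]]).as_matrix();T[:3,3]=s["eef_pos"]
    return c,T@c["mount"]
def ray(n,u,v,z,s=None):
    c,M=cam(n,s);d=M[:3,:3]@[(u-c["cx"])/c["fx"],(v-c["cy"])/c["fy"],1];o=M[:3,3]
    return (o+d*(z-o[2])/d[2])[:2]
def proj(n,p,s=None):
    c,M=cam(n,s);q=np.linalg.inv(M)@np.append(p,1)
    return c["fx"]*q[0]/q[2]+c["cx"],c["fy"]*q[1]/q[2]+c["cy"]
E
python3 - <<'E'
from h import *
im=cv2.imread("pics/top0.png")
print("centre",ray("top",331,252,79.5),"tab",ray("top",316.5,227,100),"notch",ray("top",349.5,278,79.5),"up",ray("top",314.5,289.5,78),"panel",ray("top",347,295,60))
print("spice cap",ray("top",269,199,105),"salt",ray("top",335,173,90),"tuna",ray("top",388,198,40),"butter",ray("top",414,257,37),"honey",ray("top",258,278,90),"canister",ray("top",343,120,110))
c=im[195:315,260:440]
cv2.imwrite("pics/c0.png",cv2.resize(c,(800,533),interpolation=cv2.INTER_CUBIC))
E
```

```text
centre [531.02105967 147.55697829] tab [575.17666558 174.81918896] notch [481.44402571 113.21163072] up [460.14551745 178.97755916] panel [451.02300274 117.22763436]
spice cap [628.49305121 264.27687702] salt [684.31017708 138.87865479] tuna [648.036288    30.33405771] butter [527.44337317 -17.89820393] honey [480.72418744 283.90015954] canister [784.52268566 123.10997944]
```

View pics/c0.png

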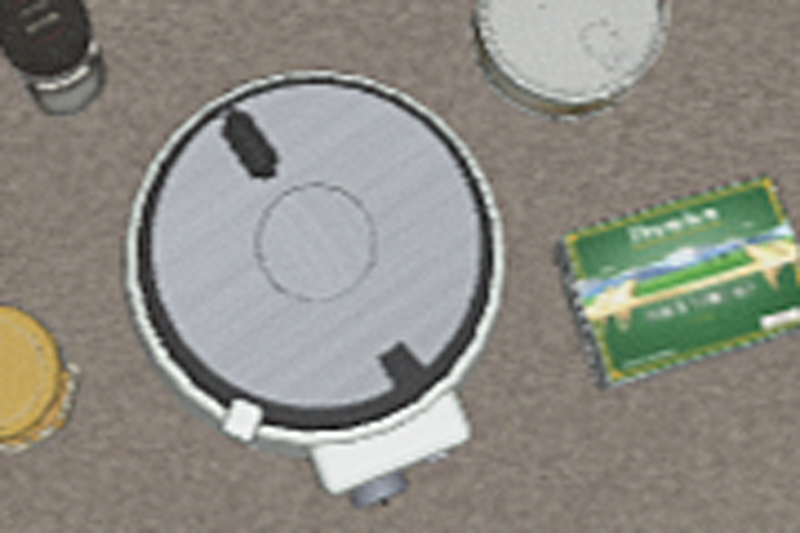

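The lid is at about 33° and the pin direction is about 156.5°, so the tab must go clockwise by about 56°, to -23.5°. I'll move over the tab, turn the tool to the tangent and look with the wrist camera.

```bash
python3 -m jog '[[-0.044,-0.011,0,0,0,0,0.05],[-0.044,-0.011,0,0,0,0,0.05],[-0.044,-0.011,0,0,0,0,0.05],[-0.044,-0.011,0,0,0,0,0.05],[-0.044,-0.011,0,0,0,0,0.05]]' 20 && python3 -m jog '[[-0.044,-0.011,0,0,0,0,0.05],[-0.044,-0.011,0,0,0,0,0.05],[-0.044,-0.011,0,0,0,0,0.05],[-0.044,-0.011,0,0,0,0,0.05],[-0.044,-0.011,0,0,0,0,0.05]]' && python3 -m jog '[[0,0,0,0,0,-0.15,0.05],[0,0,0,0,0,-0.15,0.05],[0,0,0,0,0,-0.15,0.05],[0,0,0,0,0,-0.15,0.05],[0,0,0,0,0,-0.15,0.05]]' && python3 -m jog '[[0,0,0,0,0,-0.15,0.05],[0,0,0,0,0,-0.15,0.05],[0,0,0,0,0,0,0.05],[0,0,0,0,0,0,0.05]]'
python3 - <<'E'
from h import *
s=sense();im=eyes.capture("wrist");cv2.imwrite("pics/w1.png",im[:,:,::-1]);np.save("w1.npy",s,allow_pickle=True)
print(s["eef_pos"],s["ee_rot"],s["grip_width"],s["force"],s["joints"])
E
```

```text
time_s: 0.6
eef_pos: [408.4, 320.1, 242.1]
ee_rot: [-0.0, 0.23, 0.973, -0.0]
force: [0.6, 1.0, -0.0]
grip_width: 0.589
grip_force: 0.0
time_s: 1.1
eef_pos: [580.5, 172.3, 242.0]
ee_rot: [-0.0, 0.23, 0.973, -0.0]
force: [0.4, 0.0, 0.4]
grip_width: 0.581
grip_force: 0.0
time_s: 1.6
eef_pos: [579.2, 173.7, 241.8]
ee_rot: [-0.0, -0.145, 0.989, 0.0]
force: [-0.0, -0.2, -0.7]
grip_width: 0.585
grip_force: 0.0
time_s: 2.0
eef_pos: [579.3, 173.7, 242.0]
ee_rot: [-0.0, -0.286, 0.958, 0.0]
force: [-1.0, 0.3, 0.2]
grip_width: 0.581
grip_force: 0.0
[579.27842335 173.72345875 242.01172643] [-2.86158198e-04 -2.86487793e-01  9.58083849e-01  3.65039539e-05] 0.5807779002761101 [-0.99335104  0.32494572  0.19889382] [ 9.78664090e-02  4.92182005e-01  1.23851521e+00 -3.84299519e-05
  1.41147114e+00 -2.05404174e+00]
```

View pics/w1.png

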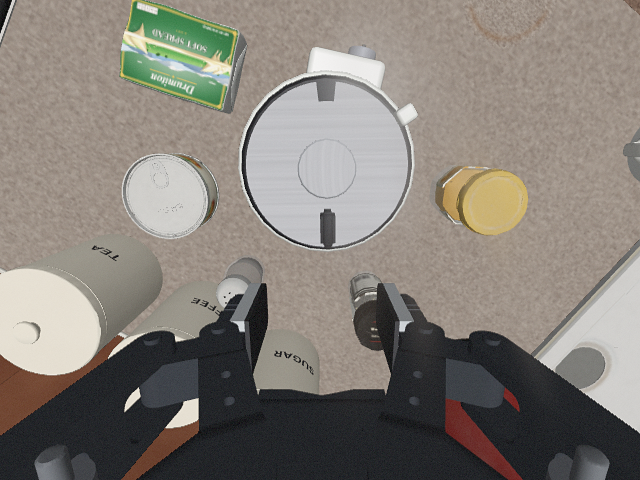

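The wrist view shows the lid centred near (328,165), the tab at (328,228), the notch at (326,90) and the upstand at (407,114), with both fingers clear. Next I'll fit these precisely.

```bash
cat > loc.py <<'E'
from h import *
def locate(im,s,n="wrist",c0=(532,147.5)):
    # im BGR. lid = greyish-blue light disc -> rectify to world plane z=79.5 by ray, fit circle to contour
    hsv=cv2.cvtColor(im,cv2.COLOR_BGR2HSV);H,S,V=cv2.split(hsv)
    px=0.5
    g=np.arange(-110,110,px)
    def rect(z):
        c=[proj(n,(c0[0]+a,c0[1]+b,z),s) for a,b in((-100,-100),(100,-100),(100,100),(-100,100))]
        P=cv2.getPerspectiveTransform(np.float32([(20,20),(420,20),(420,420),(20,420)]),np.float32(c))
        return cv2.warpPerspective(im,np.linalg.inv(P),(440,440))
    return rect
def w(u,v,c0=(532,147.5)): return np.array([c0[0]+(u-220)/2,c0[1]+(v-220)/2])
E
python3 - <<'E'
from loc import *
s=np.load("w1.npy",allow_pickle=True).item();im=cv2.imread("pics/w1.png")
rect=locate(im,s)
a=rect(79.5);b=rect(78);t=rect(100.5)
cv2.imwrite("pics/r1.png",np.hstack([a,t])[:, :880][::1,:])
m=(a.min(2)>120).astype(np.uint8)
uu,vv=np.meshgrid(range(440),range(440));m[(uu-220)**2+(vv-220)**2>155**2]=0
m=cv2.morphologyEx(m,cv2.MORPH_OPEN,np.ones((5,5)))
nl,lab,st,ce=cv2.connectedComponentsWithStats(m);k=1+st[1:,4].argmax();m=(lab==k).astype(np.uint8)
cnt=max(cv2.findContours(m,0,1)[0],key=cv2.contourArea)
(c,r)=cv2.minEnclosingCircle(cnt);print("enclosing",w(*c),r/2)
hull=cv2.convexHull(cnt)[:,0];e=cv2.fitEllipse(hull);print("ellipse",w(*e[0]),np.array(e[1])/4)
C=np.array(e[0])
def blob(img,mask,name,z):
    nl,lab,st,ce=cv2.connectedComponentsWithStats(mask.astype(np.uint8))
    for k in range(1,nl):
        if st[k,4]>60:
            d=w(*ce[k])-w(*C);print(name,st[k,4],w(*ce[k]),"r",np.hypot(*d),"ang",np.degrees(np.arctan2(d[1],d[0])))
rr=np.hypot(uu-C[0],vv-C[1])
blob(t,(t.max(2)<75)&(rr<135)&(rr>65),"tab",100)
blob(a,(a.max(2)<110)&(rr<136)&(rr>90),"notch",79)
blob(b,(b.min(2)>170)&(rr>142)&(rr<182),"up",78)
E
```

```text
enclosing [531.99144745 147.50046539] 77.49529266357422
ellipse [530.22912598 147.35211182] [75.42308044 77.40606689]
tab 656 [515.91615854  86.92759146] r 62.09656751243938 ang -103.32623433046723
tab 470 [578.09042553 174.39042553] r 54.970668576118285 ang 29.46343499148804
notch 511 [488.88943249  99.75342466] r 63.044470631434464 ang -130.97447523314378
notch 1210 [577.74090909 177.6053719 ] r 56.3260976851786 ang 32.487059293510576
up 8033 [490.08577119 131.89530686] r 43.01629636193282 ang -158.94128897250988
up 1629 [597.70933088 140.73020258] r 67.80433419388775 ang -5.604555858487487
up 792 [567.6584596  207.21212121] r 70.59869503076678 ang 57.98303576898916
```

View pics/r1.png

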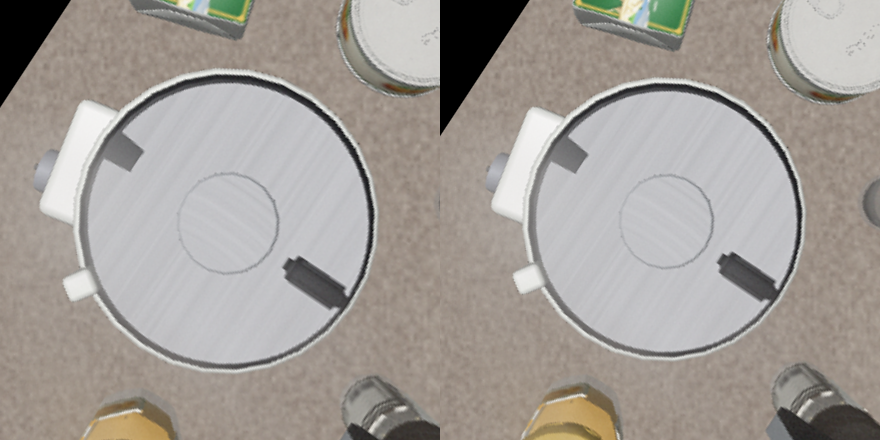

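Tool y is already tangent to the tab (123°), and the TCP is within about 4 mm of the tab. I'll descend with the fingers straddling it, without pinching.

```bash
python3 -m jog '[[0,0,0.04,0,0,0,0.05],[0,0,0.04,0,0,0,0.05],[0,0,0.035,0,0,0,0.05],[0,0,0.02,0,0,0,0.05],[0,0,0.01,0,0,0,0.05]]' && python3 -m jog '[[0,0,0,0,0,0,0.05],[0,0,0,0,0,0,0.05]]'
python3 - <<'E'
from h import *
s=sense();im=eyes.capture("wrist");cv2.imwrite("pics/w2.png",im[:,:,::-1]);print(s["eef_pos"],s["force"])
E
```

```text
time_s: 2.55
eef_pos: [578.5, 173.6, 95.2]
ee_rot: [-0.002, -0.287, 0.958, 0.0]
force: [0.0, 0.8, 0.9]
grip_width: 0.588
grip_force: 0.0
time_s: 2.75
eef_pos: [580.0, 173.8, 98.5]
ee_rot: [0.001, -0.288, 0.958, -0.0]
force: [0.6, -0.4, -0.5]
grip_width: 0.582
grip_force: 0.0
[579.97768695 173.8051547   98.4826954 ] [ 0.55099306 -0.37685996 -0.48420297]
```

View pics/w2.png

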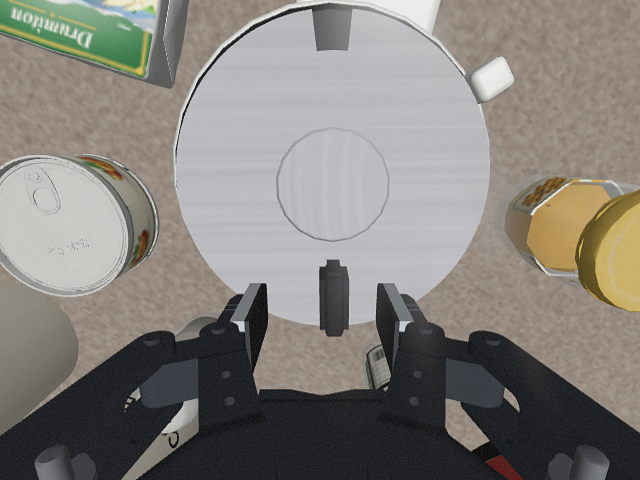

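The fingers straddle the tab (334,300) with free gaps on both sides, and the lid centre is near (333,183). Next I'll close the 14 mm gap on the counter-clockwise side and sweep clockwise about the lid axis.

```bash
python3 -m jog '[[0.001,-0.007,0,0,0,0,0.05],[0,-0.006,0,0,0,0,0.05],[0.0021,-0.0049,0,0,0,0.1,0.05],[0.0021,-0.0049,0,0,0,0.1,0.05]]' && python3 -m jog '[[0.0021,-0.0049,0,0,0,0.1,0.05],[0.0021,-0.0049,0,0,0,0.1,0.05],[0.0021,-0.0049,0,0,0,0.1,0.05]]' && python3 -m jog '[[0.0021,-0.0049,0,0,0,0.1,0.05],[0.0021,-0.0049,0,0,0,0.1,0.05],[0.0021,-0.0049,0,0,0,0.1,0.05],[0,0,0,0,0,0,0.05]]'
python3 - <<'E'
from h import *
s=sense();im=eyes.capture("wrist");cv2.imwrite("pics/w3.png",im[:,:,::-1]);np.save("w3.npy",s,allow_pickle=True);print(s["eef_pos"],s["force"])
im=eyes.capture("top");cv2.imwrite("pics/t3.png",im[:,:,::-1])
E
```

```text
time_s: 3.2
eef_pos: [587.6, 151.3, 97.9]
ee_rot: [0.001, -0.189, 0.982, 0.0]
force: [-0.2, 1.2, 1.7]
grip_width: 0.586
grip_force: 0.7
time_s: 3.5
eef_pos: [585.8, 135.5, 97.9]
ee_rot: [0.001, -0.04, 0.999, 0.0]
force: [0.5, 1.6, 0.2]
grip_width: 0.588
grip_force: 0.7
time_s: 3.9
eef_pos: [579.0, 120.6, 97.8]
ee_rot: [0.0, 0.108, 0.994, 0.0]
force: [-0.2, 1.6, 0.6]
grip_width: 0.584
grip_force: 0.0
[579.02598204 120.6166724   97.78950141] [-0.23672895  1.62562201  0.60008114]
```

View pics/w3.png

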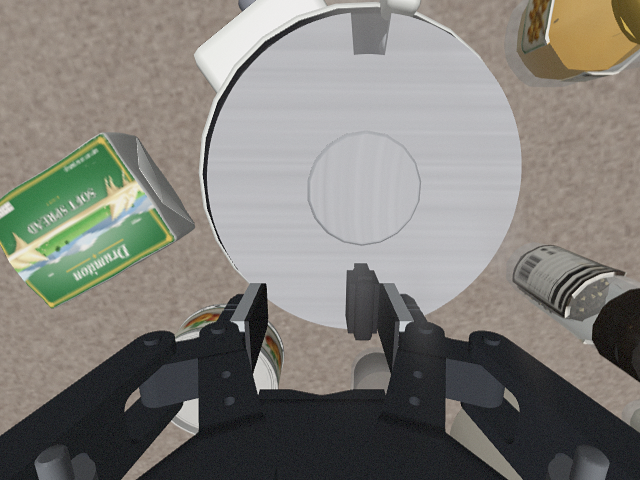

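The push worked: the notch is now at (370,33), close to the upstand at (400,5). I'll compute the remaining angle.

Run:
```python
from h import *
s=np.load("w3.npy",allow_pickle=True).item()
im=cv2.imread("pics/w3.png")
m=(cv2.cvtColor(im,cv2.COLOR_BGR2GRAY)>150).astype(np.uint8)
c=ray("wrist",364,188,79.5,s);n=ray("wrist",370,32,79.5,s)
a=lambda p:np.degrees(np.arctan2(*(p-c)[::-1]))%360
print(c,n,np.hypot(*(n-c)),a(n))
for u,v in((396,5),(400,5),(404,5)):
    p=ray("wrist",u,v,78,s);print(p,np.hypot(*(p-c)),a(p))
z=cv2.resize(im[0:80,330:440],None,fx=5,fy=5,interpolation=cv2.INTER_CUBIC)
t=cv2.imread("pics/t3.png")[240:310,285:375];t=cv2.resize(t,(550,428),interpolation=cv2.INTER_CUBIC)
z=cv2.resize(z,(550,400));cv2.imwrite("pics/z3.png",cv2.resize(np.vstack([z,t]),None,fx=.7,fy=.7))
```

```text
[534.9697793  149.59414808] [474.36741758 163.14250221] 62.09834254124317 167.39808984177233
[466.85938118 175.163955  ] 72.75191652589378 159.4230068289756
[467.19879738 176.71401657] 72.99584411188236 158.19022725720743
[467.53821569 178.26408777] 73.27333220911513 156.96621393158648
```

View pics/z3.png

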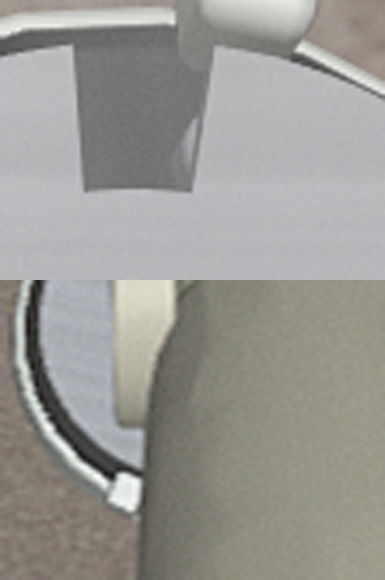

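The pin is just showing at the notch's right edge, so about 0.16 rad remains. I'll push 0.15 and look again.

```bash
python3 -m jog '[[0.0015,-0.0037,0,0,0,0.075,0.05],[0.0015,-0.0037,0,0,0,0.075,0.05],[0,0,0,0,0,0,0.05],[0,0,0,0,0,0,0.05]]'
python3 - <<'E'
from h import *
s=sense();im=eyes.capture("wrist")[:,:,::-1];cv2.imwrite("pics/w4.png",im);np.save("w4.npy",s,allow_pickle=True);print(s["eef_pos"],s["force"])
cv2.imwrite("pics/z4.png",cv2.resize(im[0:260,270:500],(690,599),None,0,0,cv2.INTER_CUBIC) if 0 else cv2.resize(im[0:70,320:440],(780,455),interpolation=cv2.INTER_CUBIC))
E
```

```text
time_s: 4.4
eef_pos: [574.1, 115.0, 97.3]
ee_rot: [0.0, 0.18, 0.984, -0.0]
force: [0.0, -0.4, -0.9]
grip_width: 0.58
grip_force: 0.0
[574.06348056 115.04468639  97.33970841] [ 0.0463314  -0.43531901 -0.94699457]
```

View pics/z4.png

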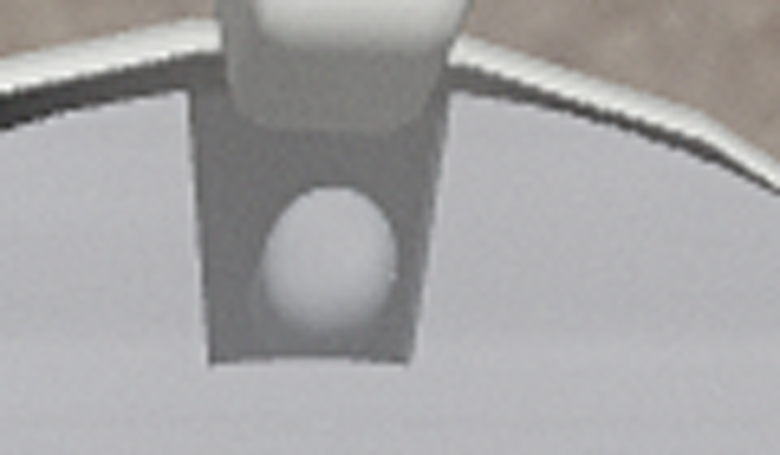

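The pin is clearly visible in the notch: its centre is at crop column ~331 and the notch mid at ~314, about 1–2 mm off once parallax is allowed for. I'll nudge 0.025 rad more and compute with rays.

```bash
python3 -m jog '[[0.0005,-0.0013,0,0,0,0.025,0.05],[0,0,0,0,0,0,0.05],[0,0,0,0,0,0,0.05]]'
python3 - <<'E'
from h import *
s=sense();im=eyes.capture("wrist")[:,:,::-1];cv2.imwrite("pics/w5.png",im);np.save("w5.npy",s,allow_pickle=True);print(s["eef_pos"],s["force"])
cv2.imwrite("pics/z5.png",cv2.resize(im[0:260,280:500],(660,600) if 0 else (507,600),interpolation=cv2.INTER_CUBIC))
cv2.imwrite("pics/z5.png",np.hstack([cv2.resize(im[0:70,320:440],(780,455),interpolation=cv2.INTER_CUBIC)]))
g=cv2.cvtColor(im,cv2.COLOR_BGR2GRAY)
cs=cv2.HoughCircles(g,cv2.HOUGH_GRADIENT,1,50,param1=60,param2=18,minRadius=50,maxRadius=64);print("dome",cs)
for v in (30,38,44,50): print(v,g[v,340:400:1].tolist())
E
```

```text
time_s: 4.75
eef_pos: [573.1, 114.0, 97.3]
ee_rot: [0.0, 0.193, 0.981, 0.0]
force: [0.8, 0.8, -0.0]
grip_width: 0.584
grip_force: 0.4
[573.06909904 114.04361707  97.29984347] [ 0.80129773  0.76482541 -0.00934823]
dome [[[361.5 188.5  55.6]
  [ 86.5 272.5  63.4]
  [125.5 238.5  63.4]
  [169.5 275.5  63.4]
  [254.5 386.5  63.4]
  [633.5 283.5  63.4]
  [127.5 321.5  56.8]
  [144.5 377.5  53.5]
  [303.5  83.5  56.8]]]
30 [182, 184, 183, 181, 182, 182, 182, 184, 166, 103, 109, 111, 111, 114, 109, 112, 114, 112, 112, 111, 110, 126, 175, 176, 183, 183, 180, 183, 183, 185, 179, 172, 142, 109, 111, 115, 113, 115, 119, 113, 114, 115, 112, 113, 121, 138, 186, 182, 181, 181, 179, 180, 180, 179, 180, 180, 181, 182, 181, 180]
38 [181, 180, 180, 181, 181, 180, 178, 178, 182, 143, 108, 112, 110, 113, 112, 109, 128, 157, 170, 172, 177, 176, 178, 180, 181, 180, 182, 184, 183, 184, 185, 183, 180, 177, 169, 162, 145, 113, 114, 111, 116, 115, 111, 128, 138, 183, 181, 178, 179, 181, 181, 179, 179, 177, 178, 178, 179, 179, 180, 179]
44 [180, 179, 179, 178, 177, 180, 179, 177, 179, 185, 108, 110, 112, 112, 116, 122, 122, 146, 151, 160, 166, 171, 172, 174, 173, 174, 174, 174, 173, 174, 172, 165, 162, 159, 150, 136, 119, 113, 116, 116, 114, 116, 122, 138, 182, 180, 178, 181, 177, 179, 179, 179, 179, 178, 178, 181, 178, 179, 180, 179]
50 [180, 180, 178, 181, 177, 179, 179, 179, 181, 182, 143, 111, 111, 116, 114, 116, 120, 119, 118, 117, 121, 127, 128, 131, 133, 135, 135, 129, 130, 124, 120, 121, 116, 115, 111, 114, 118, 116, 114, 117, 115, 128, 126, 182, 180, 179, 180, 180, 180, 180, 180, 179, 179, 181, 180, 179, 180, 179, 180, 179]
```

View pics/z5.png

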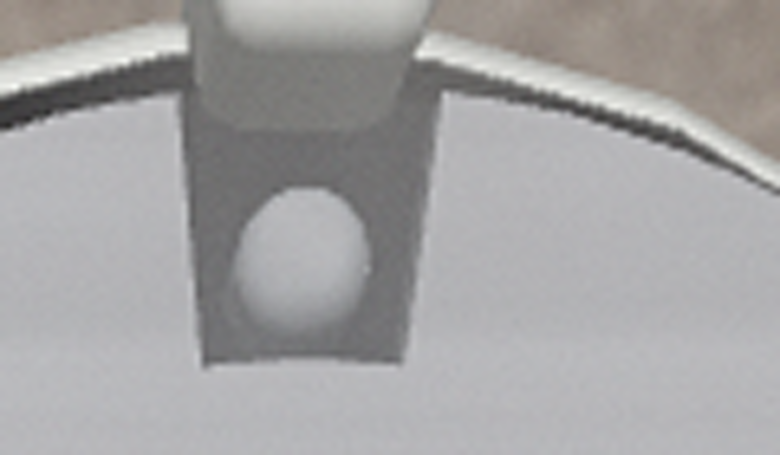

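Run:
```python
from h import *
s=np.load("w5.npy",allow_pickle=True).item()
c=ray("wrist",361.8,188.3,79.5,s)
a=lambda p:(np.arctan2(*(p-c)[::-1]))%(2*np.pi)
for v,l,r in((30,348.2,386),(38,349.2,385),(44,350,384.2),(50,350.3,383)):
    L,Rr=ray("wrist",l,v,79.5,s),ray("wrist",r,v,79.5,s);M=(L+Rr)/2
    print(v,np.hypot(*(L-Rr)),np.hypot(*(M-c)),a(M))
for z in(70,72,73.5):
    p=ray("wrist",366.3,39,z,s);print(z,np.hypot(*(p-c)),a(p))
p=ray("wrist",300/6.5+320 ,0,78,s);print(c,p,a(p))
```

```text
30 15.070505351855926 62.76162033039637 2.752228675304482
38 14.354928657416563 59.93156872407269 2.750436741001776
44 13.77256935829018 57.78778930688007 2.7489624176274163
50 13.2255943258755 55.624749219938536 2.750632110093152
70 62.247898966719454 2.737169875726373
72 61.68356550524251 2.7409149547491594
73.5 61.26089231329936 2.7437690154317256
[534.43718054 149.36024774] [466.07785784 176.77379135] 2.760206166191364
```

The notch and pin line up within about 0.01 rad. I'll back the finger off the tab, lift, shut the fingers and centre over the dome.

```bash
python3 -m jog '[[0,0.006,0,0,0,0,0.05],[0,0.006,0,0,0,0,0.05],[0,0,-0.03,0,0,0,0.05],[0,0,-0.025,0,0,0,0.05],[0.0245,0.003,0,0,0,0,0]]' && python3 -m jog '[[0.0245,0.003,0,0,0,0,0],[0,0,0,0,0,0,0],[0,0,0,0,0,0,0],[0,0,0,0,0,0,0],[0,0,0,0,0,0,0]]' && python3 -m jog '[[0,0,0,0,0,0,0],[0,0,0.02,0,0,0,0],[0,0,0.02,0,0,0,0],[0,0,0.01,0,0,0,0],[0,0,0,0,0,0,0]]'
python3 - <<'E'
from h import *
s=sense();im=eyes.capture("wrist")[:,:,::-1];cv2.imwrite("pics/w6.png",im);print(s["eef_pos"],s["force"],s["grip_width"])
E
```

```text
time_s: 5.3
eef_pos: [558.7, 136.8, 155.5]
ee_rot: [0.003, 0.194, 0.981, 0.001]
force: [0.2, 0.4, -0.4]
grip_width: 0.432
grip_force: 0.0
time_s: 5.8
eef_pos: [535.1, 148.9, 152.1]
ee_rot: [0.0, 0.194, 0.981, -0.0]
force: [-1.2, -0.3, -0.2]
grip_width: 0.0
grip_force: 0.0
time_s: 6.3
eef_pos: [534.1, 149.0, 101.1]
ee_rot: [-0.001, 0.194, 0.981, -0.0]
force: [-0.6, -0.2, -0.2]
grip_width: -0.001
grip_force: 0.0
[534.08718015 149.04845148 101.14247467] [-0.61957642 -0.19894505 -0.15434757] -0.0013352463062875353
```

View pics/w6.png

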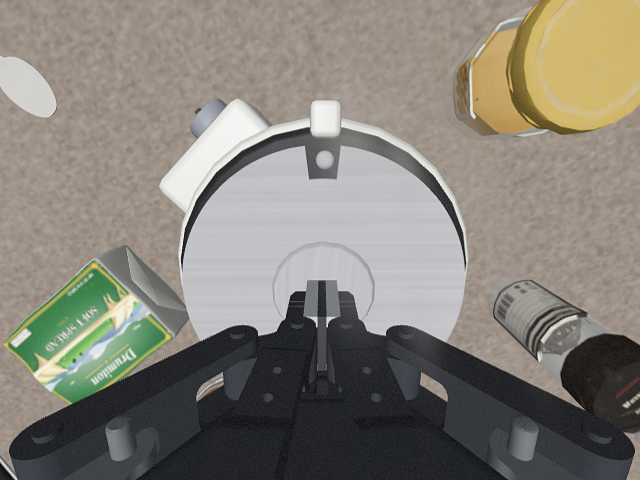

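The shut fingertips (323,290) are above the dome's middle (324,293), and the pin (325,159) sits mid-notch. Next I'll press in steps.

```bash
python3 -m jog '[[0,0,0.003,0,0,0,0],[0,0,0.003,0,0,0,0],[0,0,0.002,0,0,0,0],[0,0,0,0,0,0,0]]' && python3 -m jog '[[0,0,0.002,0,0,0,0],[0,0,0.002,0,0,0,0],[0,0,0.002,0,0,0,0],[0,0,0,0,0,0,0]]'
```

```text
time_s: 6.75
eef_pos: [534.9, 149.3, 94.6]
ee_rot: [0.001, 0.194, 0.981, 0.0]
force: [0.6, -0.9, 0.5]
grip_width: 0.0
grip_force: 0.5
time_s: 7.15
eef_pos: [534.5, 149.2, 88.0]
ee_rot: [-0.0, 0.194, 0.981, -0.0]
force: [1.2, -0.0, 1.1]
grip_width: 0.001
grip_force: 0.6
```

```bash
python3 -m jog '[[0,0,0.002,0,0,0,0],[0,0,0,0,0,0,0]]' && python3 -m jog '[[0,0,0.001,0,0,0,0],[0,0,0,0,0,0,0]]'
```

```text
time_s: 7.35
eef_pos: [534.6, 149.2, 87.3]
ee_rot: [0.0, 0.194, 0.981, -0.0]
force: [-3.5, -0.9, 12.9]
grip_width: -0.003
grip_force: 6.5
time_s: 7.55
eef_pos: [534.7, 149.3, 87.2]
ee_rot: [0.0, 0.194, 0.981, -0.0]
force: [-6.6, -1.1, 20.8]
grip_width: 0.005
grip_force: 10.6
```

The firm stop at TCP z = 87.3 matches the seated height (76.5 + 11). I'll press a bit more, withdraw and check.

```bash
python3 -m jog '[[0,0,0.001,0,0,0,0],[0,0,0,0,0,0,0],[0,0,0,0,0,0,0]]' && python3 -m jog '[[0,0,-0.006,0,0,0,0],[0,0,-0.02,0,0,0,0],[0,0,-0.04,0,0,0,0],[0,0,-0.04,0,0,0,0],[0,0,0,0,0,0,0]]'
python3 - <<'E'
from h import *
s=sense();im=eyes.capture("wrist")[:,:,::-1];sc=eyes.capture("scene")[:,:,::-1];print(s["eef_pos"],s["force"])
a=cv2.resize(im[60:420,90:570],(480,360));b=cv2.resize(sc[190:370,230:440],(315,270),interpolation=cv2.INTER_CUBIC)
o=np.zeros((360,795,3),np.uint8);o[:,:480]=a;o[:270,480:]=b;cv2.imwrite("pics/f.png",o)
E
```

```text
time_s: 7.85
eef_pos: [534.7, 149.3, 87.1]
ee_rot: [0.001, 0.193, 0.981, 0.0]
force: [-9.7, -1.3, 29.7]
grip_width: 0.003
grip_force: 14.7
time_s: 8.35
eef_pos: [536.1, 149.5, 195.0]
ee_rot: [0.004, 0.194, 0.981, 0.001]
force: [-0.4, 0.8, 0.5]
grip_width: 0.004
grip_force: 0.0
[536.12971584 149.48701162 194.95614688] [-0.39928177  0.81409177  0.49801236]
```

View pics/f.png

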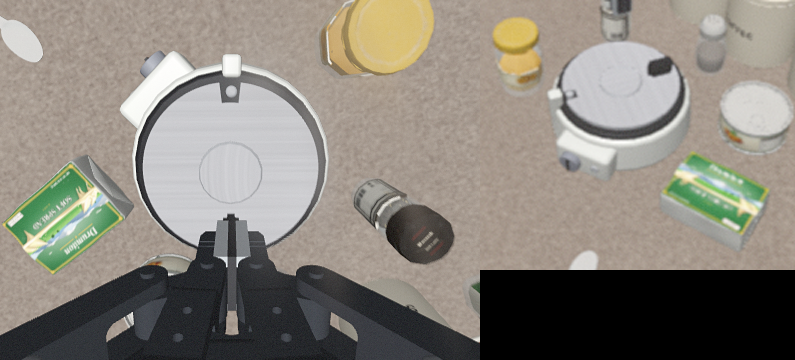

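The TCP height says seated, but the descent showed little seal force, so I'll check the lid height by its apparent diameter.

Run:
```python
from h import *
def meas(im,s,z,u0,lab):
    g=cv2.cvtColor(im,cv2.COLOR_BGR2GRAY)
    cs=cv2.HoughCircles(cv2.resize(g,None,fx=2,fy=2,interpolation=cv2.INTER_CUBIC),cv2.HOUGH_GRADIENT,1,60,param1=60,param2=25,minRadius=40,maxRadius=90)
    for u,v,r in cs[0][:3]/2:
        print(lab,u,v,r,[ (zz,round(float(np.hypot(*(ray("wrist",u+r,v,zz,s)-ray("wrist",u-r,v,zz,s)))),1),ray("wrist",u,v,zz,s).round(1)) for zz in (69.5,79.5)])
meas(cv2.imread("pics/w1.png"),np.load("w1.npy",allow_pickle=True).item(),0,0,"before")
s=sense();im=eyes.capture("wrist")[:,:,::-1].copy();cv2.imwrite("pics/w7.png",im)
meas(im,s,0,0,"after")
# lid width along image row through lid centre
g=cv2.cvtColor(im,cv2.COLOR_BGR2GRAY)
for v in (205,215,225):
    print(v,[g[v,220:240].tolist(),g[v,405:425].tolist()])
# predicted edge columns
for z in (69.5,79.5):
    c=np.array([534.6,149.3]);t=np.arange(0,2*np.pi,.002)
    P=np.array([proj("wrist",(c[0]+70*np.cos(k),c[1]+70*np.sin(k),z),s) for k in t])
    for v in (215,): 
        q=P[abs(P[:,1]-v)<.4];print(z,q[:,0].min(),q[:,0].max(), "notch-side top row",P[:,1].min())
print([g[y,320-40] for y in range(120,170)], g[120:170,360].tolist())
```

```text
before 163.75 195.75 40.85 [(69.5, 74.9, array([638.4,  39.4])), (79.5, 72.5, array([634.6,  42.6]))]
before 326.25 168.25 28.55 [(69.5, 51.3, array([535.8, 150.3])), (79.5, 49.6, array([535.4, 149.9]))]
before 490.75 197.75 36.95 [(69.5, 68.0, array([474.8, 291.3])), (79.5, 65.7, array([476.4, 286.2]))]
after 321.75 237.25 32.0 [(69.5, 50.4, array([535.3, 149. ])), (79.5, 48.4, array([532.9, 150. ]))]
after 160.75 275.25 39.75 [(69.5, 64.7, array([515.3,  15.7])), (79.5, 62.1, array([513.6,  22. ]))]
after 134.75 298.75 37.0 [(69.5, 61.4, array([525.4, -14.7])), (79.5, 59.0, array([523.3,  -7.2]))]
205 [[148, 152, 149, 149, 146, 213, 241, 249, 141, 32, 46, 54, 65, 61, 64, 60, 63, 150, 211, 206], [203, 205, 153, 116, 119, 118, 116, 112, 109, 106, 98, 153, 231, 223, 186, 150, 155, 155, 159, 158]]
215 [[150, 149, 145, 210, 231, 244, 223, 34, 43, 50, 62, 62, 66, 59, 97, 214, 206, 205, 205, 204], [199, 198, 199, 199, 203, 114, 114, 116, 113, 110, 105, 104, 107, 230, 225, 192, 166, 162, 159, 156]]
225 [[154, 152, 163, 214, 244, 180, 33, 40, 48, 60, 54, 59, 52, 155, 208, 206, 204, 203, 204, 202], [202, 203, 204, 205, 204, 207, 146, 110, 111, 108, 111, 108, 101, 96, 183, 227, 192, 157, 154, 160]]Traceback (most recent call last):
  File "<stdin>", line 17, in <module>
  File "h.py", line 13, in proj
    c,M=cam(n,s);q=np.linalg.inv(M)@np.append(p,1)
        ~~~^^^^^
  File "h.py", line 5, in cam
    c=eyes.calibration(n)
ValueError: time passes only in moves, steps and waits
```

Run:
```python
from h import *
def go(f,s,u,vs,lo,hi):
    g=cv2.cvtColor(cv2.imread(f),cv2.COLOR_BGR2GRAY).astype(int)
    for v in vs:
        row=g[v]; l=u
        while row[l]>155: l-=1
        r=u
        while row[r]>155: r+=1
        l+=.5;r-=.5
        print(f,v,l,r,[(z,round(float(np.hypot(*(ray("wrist",r,v,z,s)-ray("wrist",l,v,z,s)))),1)) for z in (69.5,79.5)])
go("pics/w1.png",np.load("w1.npy",allow_pickle=True).item(),326,(158,162,166,170),0,0)
go("pics/w7.png",sense(),322,(222,226,230,234,238),0,0)
```

```text
pics/w1.png 158 245.5 407.5 [(69.5, 144.3), (79.5, 139.5)]
pics/w1.png 162 245.5 407.5 [(69.5, 144.7), (79.5, 140.0)]
pics/w1.png 166 298.5 407.5 [(69.5, 97.7), (79.5, 94.5)]
pics/w1.png 170 298.5 407.5 [(69.5, 98.0), (79.5, 94.8)]
pics/w7.png 222 233.5 410.5 [(69.5, 137.2), (79.5, 131.7)]
pics/w7.png 226 232.5 410.5 [(69.5, 138.4), (79.5, 132.9)]
pics/w7.png 230 232.5 411.5 [(69.5, 139.6), (79.5, 134.1)]
pics/w7.png 234 232.5 411.5 [(69.5, 140.1), (79.5, 134.5)]
pics/w7.png 238 233.5 410.5 [(69.5, 139.0), (79.5, 133.5)]
```

The lid now measures 140 mm across on the z = 69.5 plane (before the press it did so on z = 79.5), so it is down 10 mm and fully seated. The arm is clear, so I'll hand the job in.

```bash
python3 -c "from rig import finish_job;print(finish_job())"
```

```text
the job is handed in; nothing more can be done
None
```

The lid was pushed round by its tab until the notch was over the pin, then pressed down 10 mm until fully seated; the gripper is clear, no contact with the jars or packs was seen, and the job is handed in.

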